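Roll the pin to its parking strip

ROBOT

A 6-joint arm with a two-finger parallel gripper is mounted at the origin on the work surface. World frame = base frame: x ahead of the robot, y to its left, z up, the work surface at z = 0. Lengths are in m, angles in rad, forces in N, time in s.
With the tool pointing down it reaches from about 0.425 to 0.925 m from the base axis. Payload 12.5 kg.
Tool frame: the origin (TCP) lies between the finger pads; the fingertips stand 19 mm ahead of it and the grasp point (between the pads) is the TCP; z points along the fingers, y is the line along which they close (so a half turn about z gives the same grasp; the last joint's range is limited). The gripper opens to 85 mm and grips with 20 to 120 N. Pads are 22 mm wide; open, the fingers measure 114 mm over their backs; the gripper's body (76 mm by 85 mm) begins 54 mm behind the grasp point. The pads swing forward as they close: fully open they stand 13 mm farther back than shut.
Start: joints at [1.074, 0.491, 1.559, -0, 1.092, -0.106], TCP at [0.238, 0.578, 0.226] pointing down, gripper open.
Joint ranges: [-3.1, 3.1], [-0.84, 2.19], [0.05, 2.79], [-1.13, 4.28], [0.06, 2.93], [-2.69, 2.69]. Speed limits (rad/s): [2.22, 2.22, 2.79, 3.14, 3.14, 3.14].

INTERFACE

Orientations are given as [roll, pitch, yaw] about the fixed x, y, z axes, in that order (R = Rz(yaw) Ry(pitch) Rx(roll)).
In Python, from station import manip, eyes gives the robot as it stands. The module is installed in compiled form; this text tells all that it offers.
- The arm moves only by the tool apply_moves, never from a script. Its argument "plan" is a list that holds one entry, the list of rows, each a list of 5 numbers: the closure, from -1 (fully open) to 1 (shut), so that 0 is half open, then the shift along the tool's x, y, z in units of 40 mm (1.0 is 40 mm), then the turn about the tool's z in units of 6 degrees (1.0 is 6 degrees). A call has 1 to 8 rows; each row shifts and turns the commanded pose from where the row before left it, along the tool's axes as they then stand; what a row does not reach is not made up. A row lasts 1/12 s, in which the tool goes at most 41.7 mm and 7.16 degrees, less where a joint would pass 70% of its speed; a pose out of reach is approached as far as the arm can. A call is refused whole if a number of a shift passes 1 or a number of a turn 1, either way. A call with a gripper value outside its range is refused whole. The fingers move at their own pace and stop on an object; "force" is the grip in N (left out, the last holds). Time passes only in rows, so rows that do not move let the fingers close. It gives the time, the measured TCP pose, the force, the opening and the grip force at its end, in the units of the state.
- manip.read_state(): the state, without advancing time (a new reading comes with each control period).
- eyes.grab_frame(name): name is "scene" or "top" or "wrist"; returns (picture, depth): 480x640x3 uint8, red, green, blue; 480x640 float32, m along the optical axis (not along the pixel's ray), 0 where there is no reading.
- eyes.camera_params(name): a dict with "fx", "fy", "cx", "cy" (pixels), "k1" (the pictures are not rectified: a ray, as slopes to the right and down, at radius r is drawn at 1 + k1 r^2 times it, then the intrinsics apply), "world_to_cam" (4x4, takes a point from world to camera coordinates). Camera axes: x right, y up, looking along -z (the intrinsics and any distortion apply to the point x, -y, -z); pixel columns grow to the right and rows downward; lengths in m; the calibration is good to about 2 mm. A picture is of the moment at which its call begins: read the wrist's pose just before it. camera_params takes no time and is no camera call; for the wrist camera it gives the pose at the moment of the call.
- manip.close_job(): hands the job in; it is judged then, once.
The state is a dict: "time_s": time; "joints": joint angles; "joint_vel": joint speeds; "tau": joint torques, N m; "tcp_pos": TCP position; "orientation": TCP orientation; "contact_force": force on the tool from outside, world axes, zero at the start; "torque": the same for the moment, N m; "gripper_width": opening from 0.0 (shut) to 1.0 (fully open); "finger_force": force on a finger pad.
Only numpy, scipy, OpenCV 4.12 (cv2) and the standard library are available. Lean on these libraries where they do the work, as an engineer would, in place of code of your own. Each camera call takes 0.05 s, during which the arm holds its last target. There are 200 camera calls.

TASK

The olive-wood rolling pin has been left in the middle of the marble pastry board. Lay a fingertip on top of the pin and roll it across the board, in as many strokes as you need, until it stops lying along the green tile strip, centred on its width. Do not shove it from behind, skid it, pinch it or lift it, and leave the spice jars and the pestle where they stand.

Things in the scene. Friction and masses are not known exactly. Their poses are not given: they have to be found in the camera images.
- board: white marble pastry board fixed to the counter, 320 mm (its x) by 360 mm (its y), 18 mm thick; origin at the centre of its underside, on the counter; its position and yaw vary. Its top is 18 mm above the counter
- green_strip: strip of green tiles let flush into the board top, 30 mm wide (its x), 318 mm long (its y, parallel to the board's y); origin at its centre on the board top. It lies 48 to 80 mm from the board's middle, on the far or the near side of the pin (it changes places with the blue strip); this is where the pin belongs
- blue_strip: strip of blue tiles, the same size, on the other side of the pin; not the target
- pin: loose olive-wood rolling pin, a plain cylinder 44 mm in diameter, 240 mm long, 0.26 to 0.43 kg, a thin dark ring near each end, lying on the board roughly parallel to the strips. Origin at its centre, 40 mm above the counter (pin top: 62 mm). y is its length; x and z turn as it rolls. It stops within a few mm once let go; a fingertip pressing its top without slip travels twice as far as the pin
- jar_a_center (a point): squat glass spice jar with orange label band and a dark twist cap, 54 mm across, 60 mm tall, loose on the counter beside the board; point at its centre, 30 mm up. Leave alone
- jar_b_center (a point): squat glass spice jar with yellow label band and a dark twist cap, 54 mm across, 60 mm tall, loose on the counter beside the board; point at its centre, 30 mm up. Leave alone
- jar_c_center (a point): squat glass spice jar with brown label band and a dark twist cap, 54 mm across, 60 mm tall, loose on the counter beside the board; point at its centre, 30 mm up. Leave alone
- pestle_center (a point): olive-wood pestle standing on its wide foot on the counter at the other side of the board, 52 mm across, 138 mm tall; point at its centre, 69 mm up. Leave alone
Not all that is in view belongs to the job. What is shaped like the pin but yellow is not meant.

How it is judged:
On the way:
1. a fingertip is laid on top of the pin (contact force between the fingers and pin above 0.3 N and height (world z) of the grasp point above 0.064 m and distance of pin from where it was at the start of the episode below 0.03 m), for 0.04 s.
At the end, for the whole second after the job is handed in: The pin lies at rest on the board, its centre within 12 mm of the green strip's centre line (and within 60 mm of its mid-length), its axis within 10 degrees of the strip's length; jars and pestle within 15 mm of where they stood (x of pin in the frame of green_strip between -0.012 and 0.012 m and y of pin in the frame of green_strip between -0.06 and 0.06 m and z of pin in the frame of green_strip between 0.018 and 0.026 m and angle between the y axis of pin and the y axis of green_strip, either way round below 0.17 rad and linear speed of pin below 0.01 m/s and distance of each of jar_a_center, jar_b_center, jar_c_center, pestle_center from where it was at the start of the episode below 0.015 m); the robot touches nothing.
It fails at once if the pin is pushed or pinched with the fingertips down beside it instead of on its top (contact force between the fingers and pin above 0.5 N and height (world z) of the grasp point below 0.064 m).
It fails at once if the pin is lifted off the board (centre more than 8 mm above its resting height) or falls off it (height (world z) of pin above 0.048 m or height (world z) of pin below 0.03 m).
It fails at once if the pin is shoved along without turning (linear speed of pin above 0.06 m/s and angular speed of pin below 0.8 rad/s).
It fails at once if a spice jar or the pestle is moved by more than 15 mm (distance of any of jar_a_center, jar_b_center, jar_c_center, pestle_center from where it was at the start of the episode above 0.015 m).
It also fails if it takes over 45 s, if anything falls off the work surface, if the arm or the gripper's body presses on something with over 40 N, if the wrist force passes 120 N, or if a joint passes its speed limit or range.

## Working session

There is one attempt and no reset: what is moved stays moved. The work goes in short steps, Python scripts to look and compute and a tool call to move; the robot and the scene stay as the last step left them, time stands still between calls to the robot, and variables do not carry over. Pictures are saved under pics/ and viewed, at most 10 in all, crops included, and the job is handed in when it is done.

Besides the shell and the picture viewer there is one more tool, called after ">>>" by a JSON object that holds its "op" and its "data", one argument or row to a line. apply_moves: Moves the arm, as the interface text tells. Its arguments: {"type":"object","properties":{"plan":{"type":"array"},"force":{"type":"number"}},"required":["plan"]}

```bash
mkdir -p pics
cat > h.py <<'E'
import numpy as np, cv2
from station import manip, eyes
def px2w(P,u,v,z=None,d=None):
    """pixel -> world, on plane z or at depth d"""
    x,y=(u-P['cx'])/P['fx'],(v-P['cy'])/P['fy']; a,b=x,y
    for _ in range(20):
        s=1+P['k1']*(a*a+b*b); a,b=x/s,y/s
    T=np.linalg.inv(np.array(P['world_to_cam'])); r=T[:3,:3]@np.array([a,-b,-1.]); c=T[:3,3]
    t=d if d is not None else (z-c[2])/r[2]
    return c+t*r
def grab(n,f):
    P=eyes.camera_params(n); im,d=eyes.grab_frame(n)
    cv2.imwrite(f'pics/{f}.png',im[:,:,::-1]); np.savez(f'pics/{f}.npz',im=im,d=d,P=P); return P,im,d
E
python3 - <<'E'
from h import *
print(manip.read_state())
for n in('top','scene'):
    P,im,d=grab(n,n+'0'); print(n,np.linalg.inv(P['world_to_cam'])[:3,3])
E
```

```text
{'time_s': 0.0, 'joints': array([ 1.07439477e+00,  4.91599013e-01,  1.55946304e+00,  1.95821045e-05,
        1.09171912e+00, -1.05580835e-01]), 'joint_vel': array([ 0.00027637, -0.00138763,  0.00233966, -0.0008423 , -0.00134715,
        0.0011711 ]), 'tau': array([-1.51087777e-03, -6.18422914e+01, -2.61602122e+01, -8.19321212e-05,
        3.83362407e-03,  3.82897827e-05]), 'tcp_pos': array([0.23794027, 0.57767457, 0.22549856]), 'orientation': array([-3.14041258e+00, -1.42522261e-04,  2.75076281e+00]), 'contact_force': array([ 0.04807324, -0.70032815,  0.41675709]), 'torque': array([-0.00855196, -0.02965427, -0.01628665]), 'finger_force': 0.0, 'gripper_width': 0.9961516529300632}
top [ 0.4836542  -0.02397206  1.71621147]
scene [1.02024596 0.6317466  0.90667667]
```

View pics/top0.png

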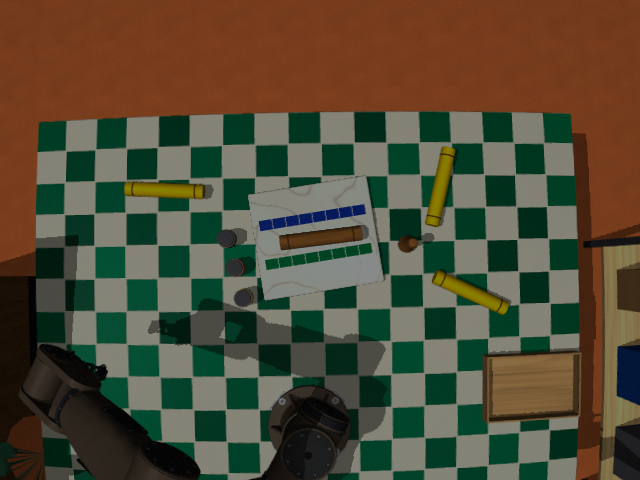

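View pics/scene0.png

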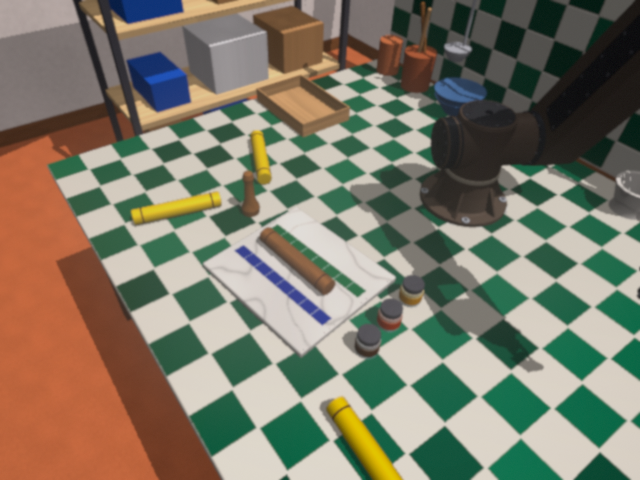

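Candidates in the top view are the brown cylinder on the board (321,238) and three yellow ones at (165,190), (440,186) and (470,292). The brown one is the pin. The green strip lies on the near side at about (318,257), the blue one at (312,217). The jars are at (227,238), (236,267) and (243,297), and the pestle at (407,243). Next, one close crop.

Run:
```python
from h import *
im=cv2.imread('pics/top0.png')[165:310,210:430]
cv2.imwrite('pics/crop0.png',cv2.resize(im,None,fx=3.6,fy=3.6,interpolation=cv2.INTER_CUBIC))
f=np.load('pics/top0.npz',allow_pickle=True);P=f['P'].item();im=f['im'].astype(int);d=f['d']
R,G,B=im[...,0],im[...,1],im[...,2]
box=np.zeros(R.shape,bool);box[175:300,250:384]=1
def line(m,z,n):
    m=m&box; k,l,s,c=cv2.connectedComponentsWithStats(cv2.morphologyEx(m.astype('uint8'),cv2.MORPH_CLOSE,np.ones((5,5))))
    i=1+np.argmax(s[1:,4]); v,u=np.where(l==i)
    p=np.array([px2w(P,a,b,z)[:2] for a,b in zip(u,v)]); (cx,cy),wh,_=r=cv2.minAreaRect((p*1000).astype('float32'))
    e=np.linalg.svd(p-p.mean(0),full_matrices=False)[2][0]; e*=np.sign(e[1])
    print(n,p.mean(0),'rect',cx,cy,wh,'axis ang from y deg',np.degrees(np.arctan2(-e[0],e[1])))
inner=box.copy();
g=(G>R+20)&(G>B+10); g[:240]=0; g[275:]=0; g[:,:262]=0; g[:,375:]=0
line(g,.018,'green')
line((B>R+40)&(B>G+30),.018,'blue')
line((R>B+35)&(R>G+15),.045,'pin')
print(px2w(P,321,235,d=d[235,321]),px2w(P,300,200,d=d[200,300]))
for n,u,v,z in(('ja',227,238,.06),('jb',236,267,.06),('jc',243,297,.06),('pestle',415,240,.12)): print(n,px2w(P,u,v,z))
```

```text
green [ 0.50963589 -0.03784839] rect 509.7255554199219 -38.15834045410156 (31.60735511779785, 319.1412048339844) axis ang from y deg 8.288750659150843
blue [ 0.62506752 -0.0201492 ] rect 625.2919921875 -20.45281982421875 (29.238933563232422, 316.1794738769531) axis ang from y deg 8.308748350037696
pin [ 0.56277916 -0.04386747] rect 563.1407470703125 -44.51129913330078 (40.46175765991211, 240.0664520263672) axis ang from y deg 5.953982653081945
[ 0.56922572 -0.04611691  0.06331627] [0.67712784 0.01391811 0.01525202]
ja [0.56541011 0.22630925 0.06      ]
jb [0.48106181 0.20111477 0.06      ]
jc [0.39415754 0.18212313 0.06      ]
pestle [ 0.54784558 -0.30862879  0.12      ]
```

View pics/crop0.png

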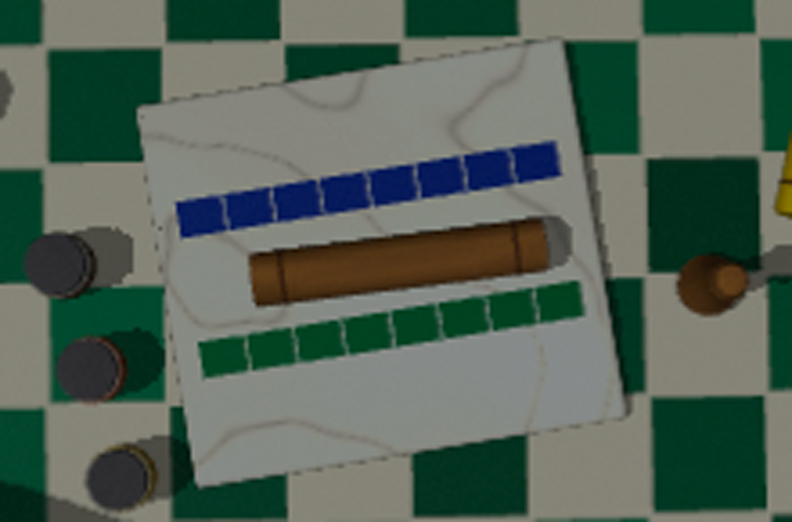

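The crop confirms the choice: a brown cylinder with dark end rings, and the green strip on its near side. The sizes also match (240 mm long, strip 31×319 mm). The pin has to roll about 52 mm in -x. I'll turn the tool to yaw 186° and shut the fingers so that tool x is the rolling direction.

>>> {"op": "apply_moves", "data": {
  "plan": [
    [[1,0,0,0,-0.95],[1,0,0,0,-0.95],[1,0,0,0,-0.95],[1,0,0,0,-0.95],[1,0,0,0,-0.95]]
  ]
}}

```text
time_s: 0.52
tcp_pos: [0.238, 0.5778, 0.2258]
orientation: [-3.141, -0.0, -3.03]
contact_force: [-0.3, 0.1, 0.2]
gripper_width: 0.3
finger_force: 0.0
```

>>> {"op": "apply_moves", "data": {
  "plan": [
    [[1,-0.33,-0.82,0,0],[1,-0.33,-0.82,0,0],[1,-0.33,-0.82,0,0],[1,-0.33,-0.82,0,0],[1,-0.33,-0.82,0,0],[1,-0.33,-0.82,0,0],[1,-0.33,-0.82,0,0],[1,-0.33,-0.82,0,0]]
  ]
}}

```text
time_s: 1.18
tcp_pos: [0.3713, 0.3266, 0.226]
orientation: [-3.142, -0.0, -3.035]
contact_force: [0.8, 0.5, 0.9]
gripper_width: -0.001
finger_force: 0.0
```

>>> {"op": "apply_moves", "data": {
  "plan": [
    [[1,-0.33,-0.82,0,0],[1,-0.33,-0.82,0,0],[1,-0.33,-0.82,0,0],[1,-0.33,-0.82,0,0],[1,-0.33,-0.82,0,0],[1,-0.33,-0.82,0,0],[1,-0.33,-0.82,0,0],[1,-0.33,-0.82,0,0]]
  ]
}}

```text
time_s: 1.85
tcp_pos: [0.5043, 0.0768, 0.226]
orientation: [3.141, -0.0, -3.035]
contact_force: [0.7, 0.6, 0.1]
gripper_width: 0.001
finger_force: 0.0
```

>>> {"op": "apply_moves", "data": {
  "plan": [
    [[1,-0.34,-0.8,0,0],[1,-0.34,-0.8,0,0],[1,-0.34,-0.8,0,0],[1,-0.34,-0.8,0,0],[1,0,0,0.8,0],[1,0,0,0.8,0],[1,0,0,0.8,0],[1,0,0,0,0]]
  ]
}}

```text
time_s: 2.52
tcp_pos: [0.569, -0.0428, 0.1248]
orientation: [3.139, -0.008, -3.036]
contact_force: [-0.6, 1.3, 0.2]
gripper_width: -0.003
finger_force: 0.0
```

Run:
```python
from h import *
s=manip.read_state();print(s['tcp_pos'],s['contact_force'])
P,im,d=grab('wrist','w1')
# where tcp-19..: tip projected
```

```text
[ 0.56901834 -0.04277392  0.12482214] [-0.64626643  1.34331998  0.21608521]
```

View pics/w1.png

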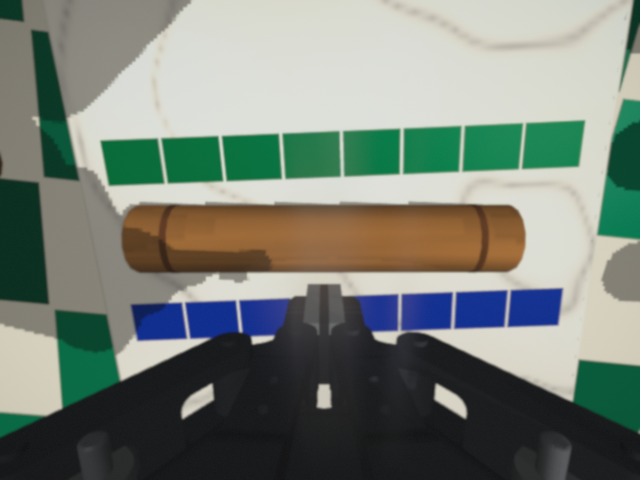

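The wrist view shows the pin spanning u 123–525, v 205–272, with the fingertip at (323,285) and centred along its length. I'll write a measuring helper for the pin and strip from the wrist picture.

```bash
cat >> h.py <<'E'
def pts(P,m,z): 
    v,u=np.where(m); k=slice(None,None,max(1,len(u)//1500))
    return np.array([px2w(P,a,b,z)[:2] for a,b in zip(u[k],v[k])])
def big(m):
    k,l,s,c=cv2.connectedComponentsWithStats(cv2.morphologyEx(m.astype('uint8'),cv2.MORPH_CLOSE,np.ones((9,9))))
    return l==1+np.argmax(s[1:,4])
def pin(P,im,d):
    """pin axis from depth points on its upper surface"""
    i=im.astype(int); m=cv2.erode(big((i[...,0]>i[...,2]+35)&(i[...,0]>i[...,1]+15)&(i[...,0]<1.9*i[...,1]+40)).astype('uint8'),np.ones((3,3)))>0
    v,u=np.where(m&(d>0)); w=np.array([px2w(P,a,b,d=d[b,a]) for a,b in list(zip(u,v))[::7]])
    w=w[(w[:,2]>.035)&(w[:,2]<.075)]
    from scipy.optimize import least_squares
    # fit: centre line x=a+b*y, radius .022, height h
    def f(q): return np.hypot((w[:,0]-q[0]-q[1]*w[:,1])/np.hypot(1,q[1]),w[:,2]-q[2])-.022
    q=least_squares(f,[w[:,0].mean(),-.1,.04],loss='soft_l1',f_scale=.002).x
    y=(np.percentile(w[:,1],.5)+np.percentile(w[:,1],99.5))/2
    return np.array([q[0]+q[1]*y,y]),np.degrees(np.arctan(-q[1])),q[2],np.abs(f(q)).mean()
def rel(c,g=np.array([.5097,-.038]),a=8.3):
    a=np.radians(a); D=c-g; return D@[np.cos(a),np.sin(a)],D@[-np.sin(a),np.cos(a)]
E
python3 - <<'E'
from h import *
f=np.load('pics/w1.npz',allow_pickle=True);P=f['P'].item();im=f['im'];d=f['d']
r=pin(P,im,d);print('pin',r,'rel',rel(r[0]))
i=im.astype(int); g=(i[...,1]>i[...,0]+40)&(i[...,1]>i[...,2]+25); g[200:]=0;g[:,:98]=0;g[:,590:]=0;g[:118]=0
p=pts(P,big(g),.018); (c,wh,a)=cv2.minAreaRect((p*1000).astype('float32')); print('green',c,wh,a)
E
```

```text
pin (array([ 0.56190906, -0.04433372]), np.float64(6.15479699137751), np.float64(0.03868939879948125), np.float64(0.0004601688317474717)) rel (np.float64(0.050747898521845636), np.float64(-0.01380408489591426))
green (507.99969482421875, -37.629180908203125) (29.19438934326172, 316.7996826171875) 8.389399528503418
```

Both measurements agree: the pin is about 52 mm from the strip line. Lowering now.

>>> {"op": "apply_moves", "data": {
  "plan": [
    [[1,0,0,0.5,0],[1,0,0,0.4,0],[1,0,0,0,0],[1,0,0,0,0]]
  ]
}}

```text
time_s: 2.9
tcp_pos: [0.5722, -0.0429, 0.0955]
orientation: [-3.141, 0.001, -3.035]
contact_force: [0.5, 0.2, 0.7]
gripper_width: -0.001
finger_force: 0.0
```

>>> {"op": "apply_moves", "data": {
  "plan": [
    [[1,0.08,0,0.2,0],[1,0,0,0.1,0],[1,0,0,0.03,0],[1,0,0,0,0]]
  ]
}}

```text
time_s: 3.23
tcp_pos: [0.5685, -0.0433, 0.0811]
orientation: [3.142, 0.0, -3.035]
contact_force: [-0.3, -0.5, 0.5]
gripper_width: 0.001
finger_force: 0.0
```

>>> {"op": "apply_moves", "data": {
  "plan": [
    [[1,0,0,0.03,0],[1,0,0,0,0]]
  ]
}}

```text
time_s: 3.4
tcp_pos: [0.5685, -0.0432, 0.0798]
orientation: [3.142, 0.0, -3.035]
contact_force: [0.7, -0.5, -0.6]
gripper_width: 0.003
finger_force: 0.0
```

>>> {"op": "apply_moves", "data": {
  "plan": [
    [[1,0,0,0.03,0],[1,0,0,0,0]]
  ]
}}

```text
time_s: 3.57
tcp_pos: [0.5684, -0.0433, 0.0784]
orientation: [3.142, -0.0, -3.035]
contact_force: [0.3, 0.3, 0.4]
gripper_width: 0.0
finger_force: 0.0
```

>>> {"op": "apply_moves", "data": {
  "plan": [
    [[1,0,0,0.03,0],[1,0,0,0,0]]
  ]
}}

```text
time_s: 3.73
tcp_pos: [0.5684, -0.0433, 0.0771]
orientation: [3.141, -0.0, -3.035]
contact_force: [-0.1, -0.4, 0.7]
gripper_width: -0.002
finger_force: 0.0
```

No contact yet, lower than expected, so I'll look.

Run:
```python
from h import *
P,im,d=grab('wrist','w2'); r=pin(P,im,d); print(r,rel(r[0]))
cv2.imwrite('pics/w2c.png',cv2.resize(im[180:420,160:480,::-1],None,fx=2.4,fy=2.4))
q,e,_=grab('scene','s2'); 
for u,v in((323,300),(323,280)): print(u,v,px2w(P,u,v,d=d[v,u]),d[v,u])
```

```text
(array([ 0.56194751, -0.04471024]), np.float64(6.1549214036400235), np.float64(0.038681863656793984), np.float64(0.00043871921041051205)) (np.float64(0.05073159258374229), np.float64(-0.014182205296767671))
323 300 [ 0.55705326 -0.04549231  0.10102552] 0.13268688
323 280 [ 0.56478524 -0.04470973  0.06032974] 0.17401253
```

View pics/w2c.png

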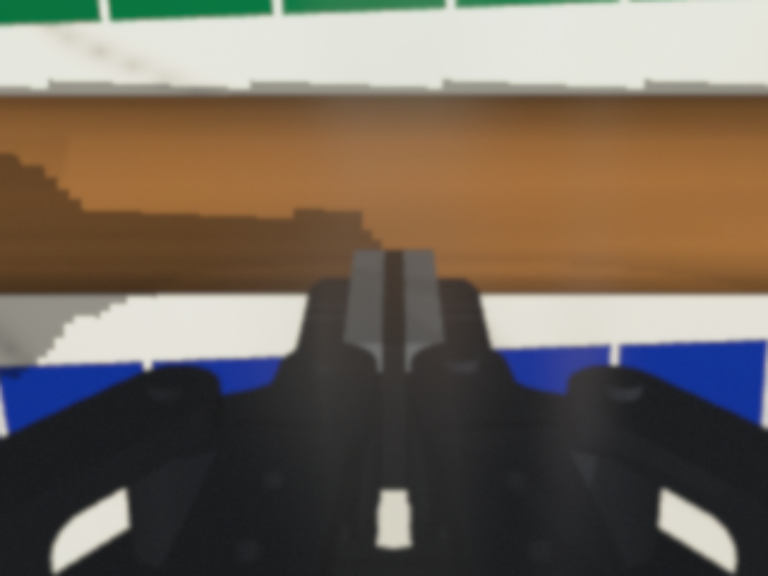

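Run:
```python
from h import *
f=np.load('pics/w2.npz',allow_pickle=True);P=f['P'].item();d=f['d']
for u in(314,333):
  for v in range(278,298,2): print(u,v,np.round(px2w(P,u,v,d=d[v,u]),4))
```

```text
314 278 [ 0.5639 -0.049   0.0611]
314 280 [ 0.5652 -0.0489  0.0604]
314 282 [ 0.5663 -0.0488  0.0602]
314 284 [ 0.5577 -0.0491  0.0846]
314 286 [ 0.5574 -0.049   0.0877]
314 288 [ 0.5574 -0.049   0.0898]
314 290 [ 0.5574 -0.0489  0.0917]
314 292 [ 0.557  -0.0489  0.0945]
314 294 [ 0.5571 -0.0488  0.0962]
314 296 [ 0.5572 -0.0488  0.098 ]
333 278 [ 0.5635 -0.0401  0.0597]
333 280 [ 0.5646 -0.04    0.0595]
333 282 [ 0.5657 -0.0398  0.0593]
333 284 [ 0.5567 -0.0415  0.0853]
333 286 [ 0.5565 -0.0416  0.0877]
333 288 [ 0.5565 -0.0417  0.0899]
333 290 [ 0.556  -0.0418  0.0933]
333 292 [ 0.5567 -0.0417  0.0936]
333 294 [ 0.5566 -0.0418  0.0956]
333 296 [ 0.5567 -0.0418  0.0974]
```

Run:
```python
from h import *
im=cv2.imread('pics/s2.png')
cv2.imwrite('pics/s2c.png',cv2.resize(im[180:310,220:380],None,fx=4.6,fy=4.6,interpolation=cv2.INTER_CUBIC))
```

```text
(no output)
```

View pics/s2c.png

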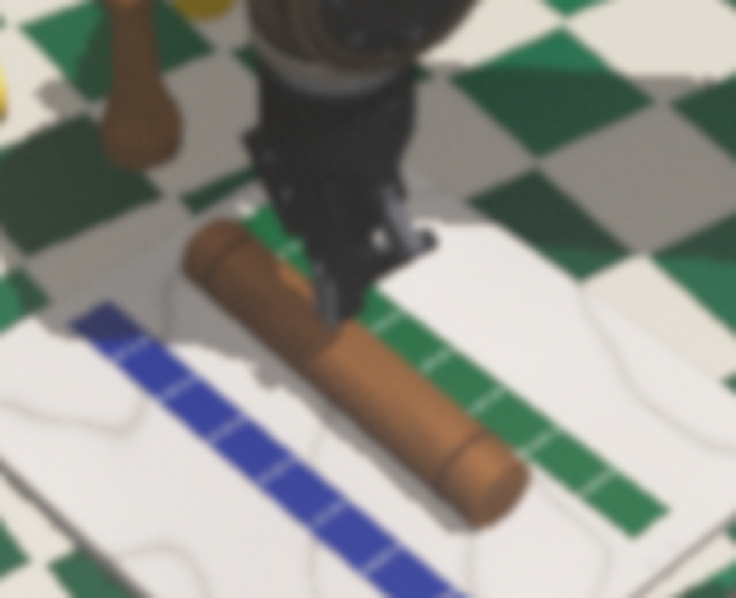

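Run:
```python
from h import *
f=np.load('pics/s2.npz',allow_pickle=True);P=f['P'].item();d=f['d']
for u in(290,292,294,296):
  for v in range(242,256,1): print(u,v,np.round(px2w(P,u,v,d=d[v,u]),4),f['im'][v,u])
```

```text
290 242 [ 0.5774 -0.0417  0.1084] [72 72 73]
290 243 [ 0.5799 -0.0379  0.1096] [74 73 74]
290 244 [ 0.5795 -0.0386  0.1055] [73 72 72]
290 245 [ 0.5786 -0.04    0.1006] [73 72 72]
290 246 [ 0.5774 -0.0418  0.0951] [73 72 72]
290 247 [ 0.578  -0.041   0.0927] [74 72 72]
290 248 [ 0.5775 -0.0419  0.0883] [76 73 71]
290 249 [ 0.5779 -0.0414  0.0856] [83 74 68]
290 250 [ 0.5665 -0.0587  0.061 ] [91 75 65]
290 251 [ 0.568  -0.0566  0.0602] [98 76 62]
290 252 [ 0.5695 -0.0544  0.0594] [101  76  60]
290 253 [ 0.5713 -0.0516  0.0594] [103  77  60]
290 254 [ 0.5715 -0.0514  0.0562] [104  78  60]
290 255 [ 0.5743 -0.0473  0.0579] [112  83  61]
292 242 [ 0.5772 -0.0335  0.115 ] [72 71 72]
292 243 [ 0.5764 -0.0348  0.1102] [75 74 76]
292 244 [ 0.5735 -0.0391  0.1018] [75 73 76]
292 245 [ 0.575 -0.037  0.101] [77 75 77]
292 246 [ 0.5754 -0.0365  0.0984] [76 74 76]
292 247 [ 0.5758 -0.0359  0.0957] [76 75 77]
292 248 [ 0.5771 -0.0339  0.0948] [77 76 77]
292 249 [ 0.577  -0.0341  0.0912] [81 78 79]
292 250 [ 0.5737 -0.0391  0.0817] [87 79 76]
292 251 [ 0.5646 -0.0529  0.0613] [95 78 69]
292 252 [ 0
[... 776 characters left out ...]
 72]
294 255 [ 0.5676 -0.04    0.0602] [154 106  72]
296 242 [ 0.5752 -0.02    0.1249] [52 50 49]
296 243 [ 0.57   -0.0277  0.1125] [52 52 51]
296 244 [ 0.5677 -0.031   0.1051] [53 50 50]
296 245 [ 0.5682 -0.0303  0.1027] [53 52 52]
296 246 [ 0.5695 -0.0284  0.1016] [53 54 53]
296 247 [ 0.568  -0.0306  0.0956] [55 56 53]
296 248 [ 0.5691 -0.0291  0.0942] [65 65 56]
296 249 [ 0.5501 -0.0569  0.0565] [95 81 61]
296 250 [ 0.5533 -0.0522  0.0588] [126  93  67]
296 251 [ 0.5567 -0.0473  0.0615] [145 103  71]
296 252 [ 0.5581 -0.0452  0.0606] [151 105  72]
296 253 [ 0.5605 -0.0417  0.0614] [151 106  71]
296 254 [ 0.5632 -0.0378  0.0629] [152 106  72]
296 255 [ 0.5653 -0.0348  0.0632] [153 106  73]
```

Run:
```python
from h import *
for n,t in(('w1',[.569,-.0428,.1248]),('w2',[.5684,-.0433,.0771])):
  f=np.load(f'pics/{n}.npz',allow_pickle=True);P=f['P'].item();d=f['d']
  print(n,'cam-tcp',np.linalg.inv(P['world_to_cam'])[:3,3]-t)
  for v in(282,284,286,290,300,330,360,395,420,450,475): print(v,[np.round(px2w(P,u,v,d=d[v,u])-t,4).tolist() for u in(316,324)])
f=np.load('pics/s2.npz',allow_pickle=True);P=f['P'].item();d=f['d']
print('scene col')
for v in range(182,250,4): print(v,np.round(px2w(P,290,v,d=d[v,290])-t,3))
s=manip.read_state();print(s['tcp_pos'],s['joints'],s['contact_force'],s['gripper_width'])
```

```text
w1 cam-tcp [-0.06390923 -0.0080564   0.14734578]
282 [[0.0317, -0.0027, -0.1077], [0.0308, 0.0031, -0.107]]
284 [[-0.0108, -0.005, 0.008], [-0.0114, -0.0019, 0.0086]]
286 [[-0.011, -0.005, 0.0107], [-0.0113, -0.0019, 0.0105]]
290 [[-0.0111, -0.0049, 0.015], [-0.0113, -0.0019, 0.0147]]
300 [[-0.0105, -0.0047, 0.0233], [-0.0111, -0.0019, 0.0238]]
330 [[-0.0122, -0.0045, 0.049], [-0.0087, -0.0017, 0.0418]]
360 [[-0.0031, -0.0035, 0.0501], [0.0017, -0.0006, 0.042]]
395 [[0.0077, -0.0024, 0.0515], [0.1258, 0.0133, -0.1076]]
420 [[-0.0103, -0.0037, 0.0834], [-0.0104, -0.0021, 0.0832]]
450 [[-0.0107, -0.0036, 0.0914], [-0.0106, -0.0021, 0.0911]]
475 [[-0.0101, -0.0034, 0.0961], [-0.0114, -0.0022, 0.0972]]
w2 cam-tcp [-0.06519759 -0.00782257  0.14682249]
282 [[-0.0023, -0.0046, -0.0166], [-0.0024, -0.0008, -0.0175]]
284 [[-0.0109, -0.005, 0.0078], [-0.0114, -0.0018, 0.0082]]
286 [[-0.0111, -0.005, 0.0105], [-0.0115, -0.0018, 0.0108]]
290 [[-0.0115, -0.0049, 0.0155], [-0.0115, -0.0018, 0.0149]]
300 [[-0.0113, -0.0047, 0.0243], [-0.0115, -0.0018, 0.0241]]
330 [[-0.0122, -0.0043, 0.048], [-0.00
[... 235 characters left out ...]
116, -0.002, 0.0913]]
475 [[-0.0118, -0.0033, 0.0969], [-0.0112, -0.0019, 0.0961]]
scene col
182 [0.044 0.058 0.258]
186 [0.044 0.059 0.249]
190 [0.042 0.055 0.236]
194 [0.024 0.028 0.2  ]
198 [0.022 0.024 0.186]
202 [0.026 0.029 0.18 ]
206 [0.026 0.03  0.17 ]
210 [0.025 0.028 0.157]
214 [0.026 0.029 0.147]
218 [0.011 0.006 0.111]
222 [0.017 0.015 0.108]
226 [0.014 0.01  0.091]
230 [0.014 0.009 0.078]
234 [ 0.007 -0.001  0.054]
238 [0.011 0.005 0.048]
242 [0.009 0.002 0.031]
246 [0.009 0.001 0.018]
[ 0.56843142 -0.04324767  0.07723142] [-1.91834276e-01  6.05131525e-01  1.83453551e+00  1.35032758e-04
  7.02042313e-01 -1.86935641e+00] [-0.26743974  0.44263275  0.04700843] 0.0038417367188861742
```

Both cameras show the fingertip ending about 8 mm above the reported TCP, where the text says 19 mm below. The gripper body also appears about 83 mm behind it instead of 54 mm. So the reported TCP sits about 27 mm ahead of the real grasp point. The tip is now at about z 0.085, which leaves roughly 23 mm to the pin top, with contact expected at a reading of about 0.054. I'll lower with care.

>>> {"op": "apply_moves", "data": {
  "plan": [
    [[1,0,0,0.25,0],[1,0,0,0.2,0],[1,0,0,0.03,0],[1,0,0,0,0]]
  ]
}}

```text
time_s: 4.17
tcp_pos: [0.5682, -0.0432, 0.0572]
orientation: [3.141, -0.001, -3.035]
contact_force: [-0.9, -0.7, 0.1]
gripper_width: -0.0
finger_force: 0.0
```

Run:
```python
from h import *
P,im,d=grab('wrist','w3'); s=manip.read_state();print(s['tcp_pos'],s['contact_force'])
for v in(276,278,280,282,284,286): print(v,[np.round(px2w(P,u,v,d=d[v,u]),4).tolist() for u in(316,324)])
```

```text
[ 0.56821421 -0.0432214   0.05739011] [ 0.2603655   0.4082412  -0.07603047]
276 [[0.5557, -0.0485, 0.0601], [0.5554, -0.0452, 0.0601]]
278 [[0.5568, -0.0484, 0.0597], [0.5568, -0.0451, 0.0587]]
280 [[0.558, -0.0483, 0.0586], [0.5568, -0.0451, 0.0609]]
282 [[0.5583, -0.0482, 0.0603], [0.5581, -0.0449, 0.0599]]
284 [[0.557, -0.0483, 0.0658], [0.557, -0.0451, 0.065]]
286 [[0.5569, -0.0482, 0.0683], [0.5562, -0.0451, 0.0692]]
```

The tip is now at about 0.064, just above the pin top.

>>> {"op": "apply_moves", "data": {
  "plan": [
    [[1,0,0,0.04,0],[1,0,0,0,0]]
  ]
}}

```text
time_s: 4.38
tcp_pos: [0.5689, -0.0432, 0.0568]
orientation: [-3.142, 0.001, -3.035]
contact_force: [0.8, 0.0, 3.7]
gripper_width: -0.001
finger_force: 2.0
```

>>> {"op": "apply_moves", "data": {
  "plan": [
    [[1,0,0,0.03,0],[1,0,0,0,0]]
  ]
}}

```text
time_s: 4.55
tcp_pos: [0.5696, -0.0432, 0.0566]
orientation: [-3.141, 0.003, -3.035]
contact_force: [0.1, 2.2, 15.2]
gripper_width: -0.002
finger_force: 7.2
```

Contact on top at about 15 N. First stroke: 28 mm of tip travel.

>>> {"op": "apply_moves", "data": {
  "plan": [
    [[1,0.05,0,0,0],[1,0.1,0,0,0],[1,0.12,0,0,0],[1,0.12,0,0,0],[1,0.12,0,0,0],[1,0.12,0,0,0],[1,0.05,0,0,0],[1,0,0,0,0]]
  ]
}}

```text
time_s: 5.22
tcp_pos: [0.542, -0.0462, 0.0565]
orientation: [-3.141, 0.003, -3.035]
contact_force: [-0.3, 1.9, 14.7]
gripper_width: -0.001
finger_force: 7.5
```

```bash
cat > m.py <<'E'
from h import *
import sys
s=manip.read_state();P,im,d=grab('wrist',sys.argv[1]); r=pin(P,im,d); print('tcp',s['tcp_pos'],s['contact_force'],'pin',r,'rel',rel(r[0]))
E
python3 m.py w4
```

```text
tcp [ 0.54197025 -0.0461623   0.05654639] [-0.30759815  1.93752312 14.70839191] pin (array([ 0.54879238, -0.04641328]), np.float64(6.18323704666631), np.float64(0.03865412065856203), np.float64(0.00044448540783461064)) rel (np.float64(0.03746841010120162), np.float64(-0.013968385851142073))
```

The pin rolls cleanly: 13 mm for 27.6 mm of tip travel. Lift, step back 16 mm and lay the tip on again.

>>> {"op": "apply_moves", "data": {
  "plan": [
    [[1,0,0,-0.1,0],[1,0,0,-0.1,0],[1,-0.2,0,0,0],[1,-0.2,0,0,0],[1,0,0,0,0]]
  ]
}}

```text
time_s: 5.68
tcp_pos: [0.5591, -0.0444, 0.0632]
orientation: [-3.141, 0.001, -3.035]
contact_force: [-0.5, -0.1, 0.0]
gripper_width: -0.001
finger_force: 0.0
```

```bash
python3 m.py w5
```

```text
tcp [ 0.5591219  -0.04443787  0.06318964] [-0.47851454 -0.07602372  0.03808933] pin (array([ 0.54876395, -0.0462592 ]), np.float64(6.178372240859746), np.float64(0.038703099324435185), np.float64(0.00043462879815193945)) rel (np.float64(0.03746251883265492), np.float64(-0.0138118140967418))
```

>>> {"op": "apply_moves", "data": {
  "plan": [
    [[1,0.04,0,0.1,0],[1,0,0,0.06,0],[1,0,0,0.02,0],[1,0,0,0.02,0],[1,0,0,0,0]]
  ]
}}

```text
time_s: 6.15
tcp_pos: [0.5567, -0.0445, 0.0566]
orientation: [-3.141, 0.003, -3.035]
contact_force: [1.4, 4.2, 17.0]
gripper_width: 0.003
finger_force: 8.8
```

>>> {"op": "apply_moves", "data": {
  "plan": [
    [[1,0.06,0,0,0],[1,0.14,0,0,0],[1,0.16,0,0,0],[1,0.16,0,0,0],[1,0.16,0,0,0],[1,0.14,0,0,0],[1,0.06,0,0,0],[1,0,0,0,0]]
  ]
}}

```text
time_s: 6.82
tcp_pos: [0.5204, -0.0484, 0.056]
orientation: [-3.141, 0.001, -3.035]
contact_force: [-1.4, 1.4, 15.0]
gripper_width: -0.001
finger_force: 7.2
```

>>> {"op": "apply_moves", "data": {
  "plan": [
    [[1,0,0,-0.1,0],[1,0,0,-0.1,0],[1,-0.22,0,0,0],[1,-0.22,0,0,0],[1,0,0,0,0]]
  ]
}}

```text
time_s: 7.23
tcp_pos: [0.5402, -0.0465, 0.0632]
orientation: [-3.141, 0.002, -3.035]
contact_force: [-0.2, -0.2, 0.2]
gripper_width: 0.001
finger_force: 0.0
```

```bash
python3 m.py w6
```

```text
tcp [ 0.54024673 -0.04650873  0.0631991 ] [-0.1861877  -0.22575585  0.22676564] pin (array([ 0.53127166, -0.04796662]), np.float64(6.1877075609802885), np.float64(0.038693312312845514), np.float64(0.0004363572033573764)) rel (np.float64(0.019906973191396716), np.float64(-0.012976232698258159))
```

>>> {"op": "apply_moves", "data": {
  "plan": [
    [[1,0,0,0.1,0],[1,0,0,0.06,0],[1,0,0,0.02,0],[1,0,0,0.02,0],[1,0,0,0,0]]
  ]
}}

```text
time_s: 7.7
tcp_pos: [0.5392, -0.0464, 0.0565]
orientation: [-3.141, 0.003, -3.035]
contact_force: [0.9, 3.7, 17.9]
gripper_width: 0.003
finger_force: 9.2
```

>>> {"op": "apply_moves", "data": {
  "plan": [
    [[1,0.06,0,0,0],[1,0.14,0,0,0],[1,0.16,0,0,0],[1,0.16,0,0,0],[1,0.16,0,0,0],[1,0.14,0,0,0],[1,0.06,0,0,0],[1,0,0,0,0]]
  ]
}}

```text
time_s: 8.37
tcp_pos: [0.503, -0.0502, 0.056]
orientation: [-3.141, 0.001, -3.035]
contact_force: [-1.8, 1.1, 15.4]
gripper_width: 0.0
finger_force: 7.7
```

>>> {"op": "apply_moves", "data": {
  "plan": [
    [[1,0,0,-0.1,0],[1,0,0,-0.1,0],[1,-0.16,0,0,0],[1,-0.16,0,0,0],[1,0,0,0,0]]
  ]
}}

```text
time_s: 8.78
tcp_pos: [0.5174, -0.0489, 0.0632]
orientation: [-3.141, 0.001, -3.035]
contact_force: [0.1, -0.5, 0.4]
gripper_width: 0.001
finger_force: 0.0
```

```bash
python3 m.py w7
python3 - <<'E'
from h import *
f=np.load('pics/w7.npz',allow_pickle=True);P=f['P'].item();i=f['im'].astype(int)
g=(i[...,1]>i[...,0]+40)&(i[...,1]>i[...,2]+25); b=(i[...,2]>i[...,0]+40)&(i[...,2]>i[...,1]+30)
for m in(b,): 
    m=big(m);p=pts(P,m,.018);print(cv2.minAreaRect((p*1000).astype('float32')))
E
```

```text
tcp [ 0.51743668 -0.04890005  0.06316811] [ 0.12140481 -0.5089506   0.39026692] pin (array([ 0.51370614, -0.04990908]), np.float64(6.167753575107334), np.float64(0.038691484989782504), np.float64(0.00044678576382684146)) rel (np.float64(0.0022450268920093074), np.float64(-0.012362654147725699))
((591.5874633789062, 125.48158264160156), (9.26777458190918, 17.526405334472656), 6.638758659362793)
```

View pics/w7.png

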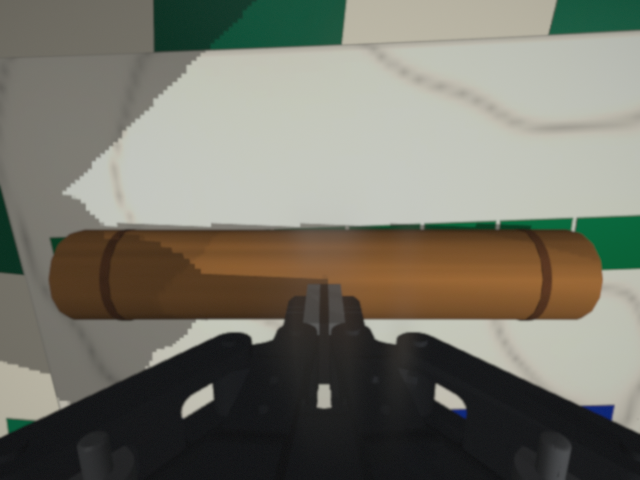

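The pin covers the strip, about 2–4 mm short of its centre line. One small 6 mm stroke, then retreat.

>>> {"op": "apply_moves", "data": {
  "plan": [
    [[1,0,0,0.1,0],[1,0,0,0.06,0],[1,0,0,0.02,0],[1,0,0,0.02,0],[1,0.05,0,0,0],[1,0.06,0,0,0],[1,0.04,0,0,0],[1,0,0,0,0]]
  ]
}}

```text
time_s: 9.5
tcp_pos: [0.5107, -0.0494, 0.0565]
orientation: [-3.141, 0.003, -3.035]
contact_force: [-0.4, 3.7, 20.7]
gripper_width: 0.004
finger_force: 10.4
```

>>> {"op": "apply_moves", "data": {
  "plan": [
    [[1,0,0,-0.1,0],[1,0,0,-0.2,0],[1,0,0,-0.6,0],[1,0,0,-0.8,0],[1,0,0,-0.8,0],[1,0,0,0,0],[1,0,0,0,0]]
  ]
}}

```text
time_s: 10.08
tcp_pos: [0.5104, -0.0496, 0.1567]
orientation: [-3.141, 0.003, -3.035]
contact_force: [0.2, -0.2, -0.9]
gripper_width: -0.0
finger_force: 0.0
```

```bash
python3 m.py w8
python3 - <<'E'
from h import *
f=np.load('pics/w8.npz',allow_pickle=True);P=f['P'].item();i=f['im'].astype(int)
# strip ends left uncovered by the pin: green pixels near the strip line, in strip frame
g=(i[...,1]>i[...,0]+40)&(i[...,1]>i[...,2]+25); v,u=np.where(g)
p=np.array([px2w(P,a,b,.018)[:2] for a,b in zip(u,v)]); q=np.array([rel(x) for x in p])
for lo,hi in((-.155,-.14),(.122,.155)):
    k=q[(q[:,1]>lo)&(q[:,1]<hi)&(abs(q[:,0])<.03)]; print(lo,len(k),np.percentile(k[:,0],[1,99]) if len(k) else '')
E
```

```text
tcp [ 0.51037915 -0.04961009  0.15669805] [ 0.24541728 -0.21512922 -0.85691923] pin (array([ 0.51108381, -0.05038292]), np.float64(6.17919154942363), np.float64(0.038715841236616116), np.float64(0.00047902709044254476)) rel (np.float64(-0.0004182376907317853), np.float64(-0.01245297796261529))
-0.155 13 [-0.01531423  0.00617769]
0.122 1354 [-0.01621257  0.01153735]
```

View pics/w8.png

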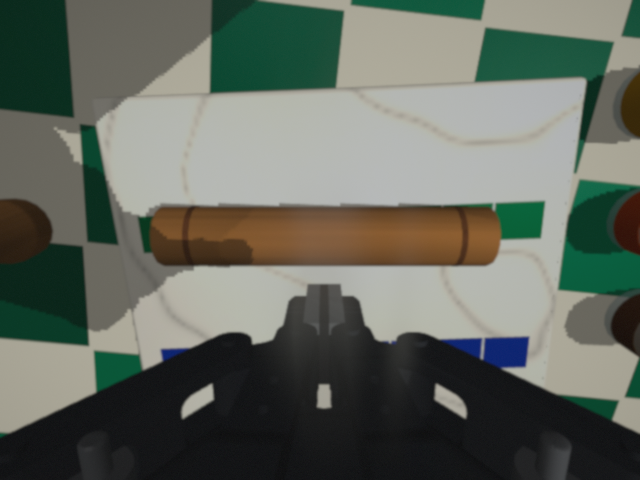

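The pin (u 150–500, v 205–265) lies over the green strip, whose end still shows at (520,220). It is within about 2 mm of the centre line and 2.2° off parallel, and the jars and pestle stand untouched. Handing in.

```bash
python3 -c "
from station import manip
print(manip.close_job())"
```

```text
the job is handed in; nothing more can be done
None
```

The pin was rolled onto the green strip in four top-contact strokes and the job is handed in: it rests about 2 mm or less from the centre line, 12 mm from mid-length and 2° off parallel, with the jars and pestle apparently unmoved; no verdict came back.

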